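# Retain a cart wheel on its stub axle with a push-on clip

## Robot

A 7-joint arm with a two-finger parallel gripper is mounted at the origin on the work surface. World frame = base frame: x ahead of the robot, y to its left, z up, the work surface at z = 0. Lengths are in m, angles in rad, forces in N, time in s.
With the tool pointing down it reaches from about 0.425 to 0.825 m from the base axis. Payload 3.6 kg.
Tool frame: the origin (TCP) lies on the centre line of the jaws, within the pads' length; the fingertips stand 19 mm ahead of it and the grasp point (between the pads) is the TCP; z points along the fingers, y is the line along which they close (so a half turn about z gives the same grasp; the last joint's range is limited). The gripper opens to 85 mm and grips with 20 to 120 N. Pads are 22 mm wide; open, the fingers measure 114 mm over their backs; the gripper's body (76 mm by 85 mm) begins 54 mm behind the grasp point. The pads swing forward as they close: fully open they stand 13 mm farther back than shut.
Start: joints at [1.31, 0.615, -0.013, 1.423, 0.008, 1.103, -0.04], TCP at [0.151, -0.632, 0.25] pointing down, gripper open.
Joint ranges: [-3.12, 3.12], [-0.3, 2.06], [-1.34, 1.32], [0.26, 2.42], [-1.36, 4.5], [0.01, 1.98], [-2.84, 2.84]. Speed limits (rad/s): [2.79, 2.79, 3.14, 3.14, 3.14, 3.14, 3.14].

## Interface

Orientations are given as a 3x3 rotation matrix whose columns are the frame's x, y, z axes.
In Python, from plant import arm, cams gives the robot as it stands. The module is installed in compiled form; this text tells all that it offers.
- The arm moves only by the tool step_arm, never from a script. Its arguments are lists of equal length, an entry for each row: "offset": the shift along the world's x, y, z each as a share of 0.3 m, from -1 to 1, a list of three; "twist": the turn, a rotation vector about the world's x, y, z each as a share of 2 pi rad, from -1 to 1, a list of three; "gripper": the opening, from 0 (shut) to 1 (fully open). A call has 1 to 20 rows; each row is the pose to reach, as a shift and turn from the pose commanded when the call began, turning the shorter way round; what a row does not reach only later rows make up. A row lasts 1/8 s, in which the tool goes at most 62.5 mm and 10.7 degrees, less where a joint would pass 70% of its speed; a pose out of reach is approached as far as the arm can. A call with a number of a shift or a turn outside -1 to 1 is refused whole. A call with a gripper value outside its range is refused whole. The fingers move at their own pace and stop on an object; "force" is the grip in N (left out, the last holds). Time passes only in rows, so rows that repeat a pose let the fingers close. It gives the time, the measured TCP pose, the force, the opening and the grip force at its end, in the units of the state.
- arm.sense(): the state, without advancing time (a new reading comes with each control period).
- cams.read_camera(name): name is "scene" or "side" or "wrist"; returns the picture (384x512x3 uint8, red, green, blue); there is no depth.
- cams.camera_params(name): a dict with "K" (3x3 intrinsics, pixels), "R" (3x3) and "t" (3): a world point X has camera coordinates R X + t; the wrist camera has in their place "mount" (4x4, takes a point from camera to tool coordinates, whose origin is the TCP and whose axes are the flange's). Camera axes: x right, y down, z forward; pixel columns grow to the right and rows downward; lengths in m; the calibration is good to about 2 mm. A picture is of the moment at which its call begins: read the wrist's pose just before it. camera_params takes no time and is no camera call.
- arm.hand_in(): hands the job in; it is judged then, once.
The state is a dict: "t": time; "joint_pos": joint angles; "qvel": joint speeds; "joint_efforts": joint torques, N m; "ee_pos": TCP position; "tool_rot": TCP orientation; "ft_force": force on the tool from outside, world axes, zero at the start; "ft_torque": the same for the moment, N m; "gripper_width": finger opening in m; "finger_force": force on a finger pad.
Only numpy, scipy, OpenCV 4.12 (cv2) and the standard library are available. Lean on these libraries where they do the work, as an engineer would, in place of code of your own. Each camera call takes 0.05 s, during which the arm holds its last target. There are 200 camera calls.

## Task

Finish mounting the cart wheel: push it along its stub axle until it is fully home against the shoulder, so that the groove comes clear outside its hub. Then take the larger of the two push-on retaining clips off the rack and press it sideways onto the axle, in the groove, until it has snapped fully round, and let go of it. Feel for the groove and do not force the clip: it breaks if it is pressed hard anywhere else; leave the small clip, the pliers and the grinding disc alone.

Things in the scene. Friction and masses are not known exactly. Their poses are not given: they have to be found in the camera images.
- axle: Cart frame end, fixed: level grey square tube (40 x 40 x 200 mm) in a blue machine vise, a 20 mm steel stub axle welded into its end, the wheel on it. Origin on the bench below axle_point; x level, out along the axle away from the tube, z up. The stub stands out up to 8 mm (call it e) more or less than nominal, different every time, not measured; it does not give when pushed.
- axle_point (a point): On the stub's centre line, 75 mm above the bench, axes as axle, at the groove's nominal middle. True groove: same line, middle at x = e from here, 8.5 mm wide, floor 16 mm in diameter, square edges. Along x from here, wheel home: hub face at -5.75 + e, 1.5 mm of full 20 mm axle, groove from -4.25 + e to 4.25 + e, full axle to its end at 18.5 + e. So the hub face, once felt, tells where the groove is.
- tube_end (a point): Centre of the tube's end face, 76 mm behind axle_point. Axes as axle. Tube and vise lie between this face and 210 mm behind it, up to 98 mm above the bench, as far as 145 mm from the axle's line on the +y side and 100 mm on the -y side.
- wheel (a joint): How far the wheel stands out from home, m: 0 = home, hub hard against the shoulder ring by the tube. Starts 0.013 to 0.022, hub covering the groove. Slides along the axle with about 3 N; also spins. Black tyre 100 mm in diameter, 28 mm wide, flat sides; grey hub 32 mm in diameter, its outer face 14 mm proud of the tyre's (wheel home: tyre face at x = -19.75 mm + e, hub face at -5.75 mm + e).
- rack: Fixed steel rack for the clips: foot plate 140 x 70 x 8 mm, along its middle a flat bar on edge, 6 mm thick, its top 52 mm above the bench. Origin on the bench below the middle; x along the bar, z up. The two black clips sit astride the bar, open side down, about 32 mm either side of the middle, in either order.
- clip_head (a point): Centre of the block head (40 mm wide, 7 mm thick, 18 mm high) of the larger clip, the one to fit: a black plastic push-on retainer, 7 mm thick throughout, with two sprung prongs below the head. Grasp the head across its 40 mm width. x across the width, y through the thickness (along the bore), z from bore to head. On the rack 61 mm above the bench; lifts straight up off the bar.
- clip_bore (a point): Centre of the larger clip's bore, 17 mm below clip_head, same axes; the head's underside is 8 mm above it. Home in the groove it lies on the axle's line, the head's underside on the groove's floor. In the groove it goes on with 4 to 14 N, most in the first half; within about 6 mm of the line it pulls itself on. Keep under 25 N: it breaks when forces on it from axle and wheel pass 40 N in all.
- clip_mouth (a point): Middle of the larger clip's open side, level with the lowest point of its prongs, 9.3 mm below clip_bore, same axes. Lips 12 mm apart, rounded (3 mm radius), prongs 26 mm wide outside, each needs 2 mm to spread. Over the groove the lips first touch with clip_bore 12.6 mm from the axle's line; over the full 20 mm axle they touch at 15.7 mm already and cannot spread enough to go on.
- small_clip_head (a point): Centre of the head of the other clip on the rack: same make, three quarters of the size (head 30 mm wide, 13.5 mm high, 7 mm thick), for another axle. To be left alone.
- pliers: Loose pliers with red handles flat on the bench, 165 mm long, 75 mm wide, 16 mm high. Origin near the pivot, on the bench; x towards the jaws. A bystander.
- disc: Loose black grinding disc flat on the bench, 115 mm in diameter, 6 mm thick. Origin at the centre of its underside. A bystander.
Not all that is in view belongs to the job. Leave any yellow look-alike of the part that bears small_clip_head alone. What is shaped like the part that bears clip_head but purple is not meant.

How it is judged:
On the way:
1. the wheel is home against its shoulder (value of joint wheel below 0.003 m), for 0.2 s.
At the end, for the whole second after the job is handed in: The larger clip sits in the groove, released: bore on the axle's line within 2.5 mm, parallel to it within 0.15 rad, and within 10.5 mm of axle_point along it (only the groove lets it sit there); the wheel is within 4 mm of home; the small clip is still on the rack (y of clip_bore in the frame of axle_point between -0.0025 and 0.0025 m and z of clip_bore in the frame of axle_point between -0.0025 and 0.0025 m and x of clip_bore in the frame of axle_point between -0.0105 and 0.0105 m and angle between the y axis of clip_bore and the x axis of axle_point, either way round below 0.15 rad and value of joint wheel below 0.004 m and horizontal distance between small_clip_head and rack below 0.065 m); the robot touches nothing.
It fails at once if the clip is forced: over 40 N of contact force in all between it and the axle or wheel (contact force between clip and axle above 40 N).
It fails at once if the small clip is moved (distance of small_clip_head from where it was at the start of the episode above 0.02 m).
It fails at once if the pliers or the grinding disc are knocked away (distance of any of pliers, disc from where it was at the start of the episode above 0.03 m).
It also fails if it takes over 67 s, if anything falls off the work surface, if the arm or the gripper's body presses on something with over 40 N, if the wrist force passes 120 N, or if a joint passes its speed limit or range.

## Working session

There is one attempt and no reset: what is moved stays moved. The work goes in short steps, Python scripts to look and compute and a tool call to move; the robot and the scene stay as the last step left them, time stands still between calls to the robot, and variables do not carry over. Pictures are saved under pics/ and viewed, at most 10 in all, crops included, and the job is handed in when it is done.

Besides the shell and the picture viewer there is one more tool, called after "Emit:" as a command line: name --argument value ..., lists and objects as JSON in quotes. step_arm: Moves the arm, as the interface text tells. Shift numbers are shares of 0.3 m and turn numbers shares of 2 pi rad, none past 1 either way. Its arguments: {"type":"object","properties":{"offset":{"type":"array","items":{"type":"array","items":{"type":"number"}}},"twist":{"type":"array","items":{"type":"array","items":{"type":"number"}}},"gripper":{"type":"array","items":{"type":"number"}},"force":{"type":"number"}},"required":["offset","twist","gripper"]}

```bash
mkdir -p pics
cat > h.py <<'E'
import numpy as np, cv2
from plant import arm, cams
def snap(n,f):
    s=arm.sense(); im=cams.read_camera(n); cv2.imwrite('pics/'+f,cv2.cvtColor(im,cv2.COLOR_RGB2BGR)); return s,im
def campose(n,s=None):
    p=cams.camera_params(n); K=np.array(p['K'])
    if 'R' in p: R=np.array(p['R']);t=np.array(p['t']);return K,R.T,-R.T@t
    M=np.array(p['mount']);T=np.array(s['tool_rot']);return K,T@M[:3,:3],np.array(s['ee_pos'])+T@M[:3,3]
def ray(n,uv,s=None):
    K,R,c=campose(n,s); d=R@np.linalg.inv(K)@np.array([uv[0],uv[1],1.]); return c,d/np.linalg.norm(d)
def onplane(n,uv,z,s=None):
    c,d=ray(n,uv,s); return c+d*(z-c[2])/d[2]
def tri(obs):
    A=np.zeros((3,3));b=np.zeros(3)
    for o in obs:
        c,d=ray(*o); P=np.eye(3)-np.outer(d,d);A+=P;b+=P@c
    return np.linalg.solve(A,b)
def proj(n,X,s=None):
    K,R,c=campose(n,s); q=K@(R.T@(np.array(X)-c)); return q[:2]/q[2]
E
python3 - <<'E'
from h import *
ims=[snap(n,n+'0.png')[1] for n in('scene','side','wrist')]
s=arm.sense();print({k:np.round(v,3).tolist() for k,v in s.items()})
for n in('scene','side','wrist'):
    K,R,c=campose(n,s);print(n,K[0,0],c,R[:,2])
E
```

```text
{'t': 0.15, 'joint_pos': [1.31, 0.616, -0.013, 1.425, 0.008, 1.103, -0.04], 'qvel': [-0.0, -0.002, -0.0, -0.005, -0.001, 0.001, 0.0], 'joint_efforts': [0.002, -46.966, 0.26, -17.125, 0.01, 0.007, 0.0], 'ee_pos': [0.15, -0.632, 0.249], 'tool_rot': [[0.973, 0.232, -0.001], [0.232, -0.973, 0.002], [-0.0, -0.002, -1.0]], 'ft_force': [0.083, 0.521, -0.451], 'ft_torque': [0.011, 0.033, 0.022], 'finger_force': 0.0, 'gripper_width': 0.086}
scene 417.37010711772785 [ 0.98804626 -0.24552433  0.78055394] [-0.51293627  0.20284105 -0.83411743]
side 413.2737879527855 [ 0.0937259  -0.50318251  0.46951705] [ 0.6307776   0.58010641 -0.51536024]
wrist 275.1592725031227 [ 0.2149593  -0.61721749  0.37240642] [-0.25381268 -0.05750932 -0.96554223]
```

View pics/scene0.png

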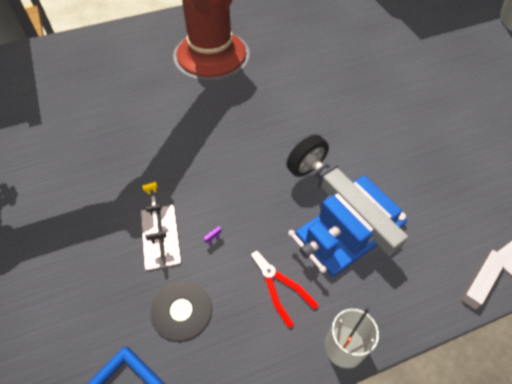

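View pics/side0.png

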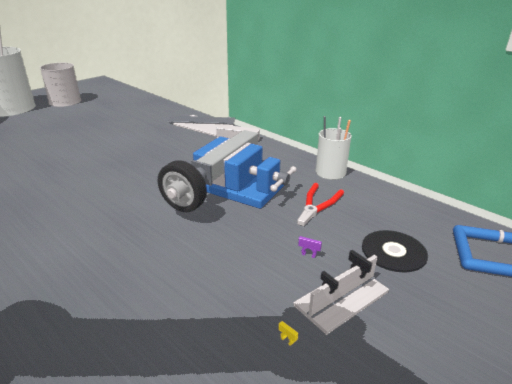

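The scene view shows the vise with the wheel at (308,157), the rack at (158,235) with black clips near (153,205) and (155,235), and pliers and disc beyond it. The purple decoy is at (213,235) and the yellow one at (150,187). In the side view the clips are at (328,282) and (360,262), the yellow at (288,333), the purple at (310,246) and the wheel hub at (178,190).

Run:
```python
from h import *
a=cv2.imread('pics/side0.png');b=cv2.imread('pics/scene0.png')
c=[cv2.resize(x,(400,300),interpolation=cv2.INTER_CUBIC) for x in (a[225:345,270:430],a[140:230,140:260],b[170:275,110:250],b[115:220,270:410])]
cv2.imwrite('pics/crop.png',np.vstack([np.hstack(c[:2]),np.hstack(c[2:])]))
```

```text
(no output)
```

View pics/crop.png

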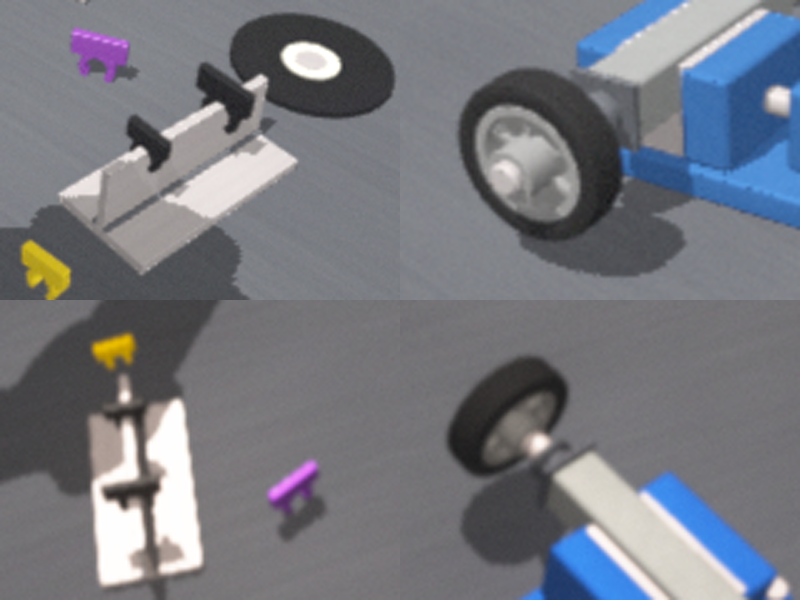

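The larger clip is the black one farther from the robot, at side (360,261) and scene (155,236). The small one is at scene (153,208). The yellow and purple ones are decoys.

Run:
```python
from h import *
def sc(x,y): return (110+x/400*140,170+(y-300)/300*105)
def sd(x,y): return (270+x/400*160,225+y/300*120)
for nm,L in {'big':[(104,490),(158,487)],'small':[(104,410),(145,408)]}.items():
    print(nm,[onplane('scene',sc(*p),.062).round(4) for p in L])
print('rack foot',[onplane('scene',sc(*p),.008).round(4) for p in((88,412),(182,400),(203,570),(100,587))])
print('big side',onplane('side',sd(225,90),.061).round(4), 'small',onplane('side',sd(148,142),.058).round(4))
def sw(x,y): return (140+(x-400)/400*120,140+y/300*90)
def s4(x,y): return (270+(x-400)/400*140,115+(y-300)/300*105)
print('tip',onplane('side',sw(503,178),.075).round(4))
im=cv2.imread('pics/scene0.png');
T=[(550,484),(598,452)]
print('tube end top',[onplane('scene',s4(*p),.095).round(4) for p in T], 'far',[onplane('scene',p,.095).round(4) for p in((386,248),(405,237))])
print('pliers',onplane('scene',(266,270),.01),onplane('scene',(320,305),.01),'disc',onplane('scene',(181,310),.006))
print('purple',onplane('scene',(213,235),.03),'yellow',onplane('scene',(150,187),.01))
```

```text
big [array([ 0.5571, -0.3063,  0.062 ]), array([ 0.5682, -0.2716,  0.062 ])]
small [array([ 0.4944, -0.2917,  0.062 ]), array([ 0.5034, -0.2643,  0.062 ])]
rack foot [array([ 0.4547, -0.3068,  0.008 ]), array([ 0.4703, -0.2376,  0.008 ]), array([ 0.612 , -0.2608,  0.008 ]), array([ 0.5982, -0.3308,  0.008 ])]
big side [ 0.5599 -0.289   0.061 ] small [ 0.4922 -0.2796  0.058 ]
tip [0.4676 0.058  0.075 ]
tube end top [array([0.5791, 0.0573, 0.095 ]), array([0.5663, 0.1021, 0.095 ])] far [array([0.7591, 0.0964, 0.095 ]), array([0.7524, 0.1408, 0.095 ])]
pliers [ 0.68572383 -0.10757511  0.01      ] [ 0.78846281 -0.03943126  0.01      ] disc [ 0.70041545 -0.28610638  0.006     ]
purple [ 0.58383741 -0.18254312  0.03      ] yellow [ 0.40598643 -0.2745164   0.01      ]
```

Emit:
step_arm --offset '[[1,1,0],[1,1,0],[1,1,0],[1,1,0],[1,1,0],[1,1,0],[1,1,0],[1,1,0]]' --twist '[[0,0,-0.064],[0,0,-0.064],[0,0,-0.064],[0,0,-0.064],[0,0,-0.064],[0,0,-0.064],[0,0,-0.064],[0,0,-0.064]]' --gripper '[1,1,1,1,1,1,1,1]'

```text
t: 1.15
ee_pos: [0.4547, -0.3269, 0.2499]
tool_rot: [[0.988, -0.157, 0.002], [-0.157, -0.988, 0.004], [0.001, -0.004, -1.0]]
ft_force: [-0.6, -0.4, -0.1]
gripper_width: 0.0853
finger_force: 0.0
```

Emit:
step_arm --offset '[[0.35,0.15,-0.1],[0.35,0.15,-0.1],[0.35,0.15,-0.1],[0.35,0.15,-0.1]]' --twist '[[0,0,0],[0,0,0],[0,0,0],[0,0,0]]' --gripper '[1,1,1,1]'

```text
t: 1.65
ee_pos: [0.5543, -0.2887, 0.2198]
tool_rot: [[0.986, -0.169, -0.002], [-0.169, -0.986, -0.001], [-0.002, 0.001, -1.0]]
ft_force: [-0.6, 0.2, 0.5]
gripper_width: 0.0852
finger_force: 0.0
```

Run:
```python
from h import *
s,im=snap('wrist','w1.png');np.savez('pics/w1.npz',ee_pos=s['ee_pos'],tool_rot=s['tool_rot'])
print(s['ee_pos'],s['tool_rot'])
for X in((.5626,-.289,.061),(.4985,-.278,.058)): print(proj('wrist',X,s))
```

```text
[ 0.55433804 -0.28866411  0.2198021 ] [[ 9.85611908e-01 -1.69011630e-01 -2.05789675e-03]
 [-1.69013749e-01 -9.85613280e-01 -9.02321213e-04]
 [-1.87578759e-03  1.23715138e-03 -9.99997475e-01]]
[255.53621716 175.73927863]
[255.63074583 232.37203164]
```

View pics/w1.png

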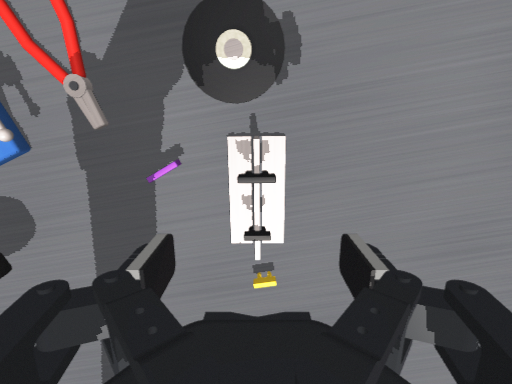

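The wrist view shows the larger black clip at (257,178) and the small one at (258,236), both astride the bar and square to the tool. The purple decoy is at (165,171) and the yellow at (264,282). Next, the wheel.

Run:
```python
from h import *
s=dict(np.load('pics/w1.npz'))
im=cv2.imread('pics/w1.png'); g=im.max(2)
for r,(a,b) in {'big':((170,186),(225,290)),'small':((228,244),(230,290))}.items():
    m=(g[a[0]:a[1],b[0]:b[1]]<45); ys,xs=np.nonzero(m); rows=m.sum(1); print(r,xs.min()+b[0],xs.max()+b[0],rows)
for uv,z in(((257,178),.068),((237,178),.068),((276,178),.068),((257.5,236),.063)): print(onplane('wrist',uv,z,s).round(4))
for uv in((257,140),(257.5,220)): print(onplane('wrist',uv,.052,s).round(4))
```

```text
big 239 274 [ 0  2 11 14 26 36 36  0  0  0  0  0  0  0  0  0]
small 245 269 [ 6  6  8 13 25 25 25 17  0  0  0  0  0  0  0  0]
[ 0.5615 -0.2903  0.068 ]
[ 0.5649 -0.2702  0.068 ]
[ 0.5582 -0.3094  0.068 ]
[ 0.496  -0.2797  0.063 ]
[ 0.5979 -0.2966  0.052 ]
[ 0.5104 -0.2822  0.052 ]
```

Emit:
step_arm --offset '[[-0.39,1,0],[-0.39,1,0],[-0.39,1,0],[-0.39,1,0],[-0.39,1,0],[-0.39,1,0],[-0.39,1,0]]' --twist '[[0,0,0.06],[0,0,0.06],[0,0,0.06],[0,0,0.06],[0,0,0.06],[0,0,0.06],[0,0,0.06]]' --gripper '[1,1,1,1,1,1,1]'

```text
t: 2.58
ee_pos: [0.4385, 0.0115, 0.221]
tool_rot: [[0.979, 0.206, 0.002], [0.206, -0.979, -0.001], [0.001, 0.001, -1.0]]
ft_force: [-0.6, 0.4, 0.7]
gripper_width: 0.0852
finger_force: 0.0
```

Emit:
step_arm --offset '[[0.1,0.15,0],[0.1,0.15,0],[0.1,0.15,0]]' --twist '[[0,0,0],[0,0,0],[0,0,0]]' --gripper '[1,1,1]'

```text
t: 2.95
ee_pos: [0.469, 0.0552, 0.2201]
tool_rot: [[0.979, 0.203, -0.0], [0.203, -0.979, -0.001], [-0.001, 0.001, -1.0]]
ft_force: [-0.8, -0.3, 0.7]
gripper_width: 0.0852
finger_force: 0.0
```

Run:
```python
from h import *
s,im=snap('wrist','w2.png');np.savez('pics/w2.npz',ee_pos=s['ee_pos'],tool_rot=s['tool_rot'])
print(s['ee_pos'],s['tool_rot'])
```

```text
[0.46898287 0.05516171 0.22009766] [[ 9.79094314e-01  2.03406479e-01 -3.58682707e-04]
 [ 2.03405772e-01 -9.79093459e-01 -1.44614490e-03]
 [-6.45339135e-04  1.34295412e-03 -9.99998890e-01]]
```

View pics/w2.png

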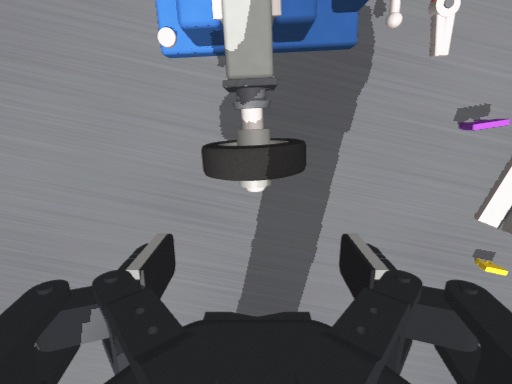

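The wrist view shows the wheel's tyre across (203–306, 140–178), the hub and tip at (256,186), the bare axle behind it at (252,117) and the tube centre at about (250,75).

Run:
```python
from h import *
s=dict(np.load('pics/w2.npz'));im=cv2.cvtColor(cv2.imread('pics/w2.png'),cv2.COLOR_BGR2HSV)
V=im[...,2]
for r in(30,45,60,72): print(r,V[r,216:282:2])
for r in(112,118,124): print(r,V[r,232:276:1])
for r in(181,184,187,190): print(r,V[r,232:282:1])
```

```text
30 [131 103  92  92 174 216 230 230 231 231 231 231 231 232 231 152 151 150
 153 152 152 153 153 153 153 153 148 142  87  80  82  82  83]
45 [120 120 134 140 135 203 231 233 232 231 232 154 149 151 151 153 154 153
 153 151 153 152 151 151 152 152 149 141 133 158 156 156 154]
60 [144 113  93  91  91 109 134 152 154 152 152 151 149 149 150 150 152 152
 153 154 154 154 155 155 154 153 153 144 112  88  88  88  89]
72 [142 140 138 138 139 108 124 147 151 150 151 151 150 150 149 152 152 151
 151 150 151 150 150 151 152 151 151 144 123  88  88  88  87]
112 [ 91  89  90  90  90  88  88  88  88 158 191 216 231 242 247 248 251 253
 253 254 254 254 253 253 251 250 247 241 228 201 137  91  86  86  87  87
  87  87  86  86  87  88  87  88]
118 [ 90  90  91  88  90  90  90  93  90 103 164 205 228 240 246 248 250 252
 253 254 254 254 253 253 252 250 248 243 230 186 137 100  89  89  89  88
  88  87  85  88  88  85  87  86]
124 [ 87  89  89  89  89  89  89  90  90  84 105 122 138 151 160 168 171 181
 186 193 201 199 200 200 198 194 190 186 178 166 151 110  90  90  90  91
  92  92  90  87  88  87  86  86]
181 [136 135 134 135 134 134 134 123 137 155 165 177 185 193 199 206 213 219
 226 234 241 244 245 244 239 231 227 225 223 219 217 212 206 200 191 153
 130 122 115  90  85  87  89  88  88  88  89  88  87  88]
184 [140 141 141 142 142 141 140 127 139 157 170 182 191 198 206 212 220 225
 232 239 246 248 248 247 243 237 233 229 225 222 219 213 206 201 192 154
 130 125 110  91  86  87  87  89  90  88  88  89  90  91]
187 [139 139 140 139 139 139 140 139 138 140 145 158 173 184 200 213 219 225
 232 239 246 248 249 248 244 238 232 234 232 234 231 223 200 142  95  91
  88  89  88  88  89  89  88  87  89  89  90  90  90  88]
190 [144 143 144 144 144 142 141 138 140 139 139 139 140 139 141 160 206 226
 239 243 250 253 253 254 253 251 250 247 240 230 197 130  92  89  88  90
  89  90  91  91  90  91  93  91  92  90  89  89  90  90]
```

Run:
```python
from h import *
s=dict(np.load('pics/w2.npz'))
P=[onplane('wrist',uv,.075,s) for uv in((251.6,112),(252,118),(254.8,184),(255,190))]
Q=[onplane('wrist',uv,.095,s) for uv in((249,60),(249.8,72),(247.8,30))]
A=np.array([(p[0],p[1]) for p in P+Q]);print(A.round(4))
for B in (A,A[:4]):
    vx,vy,x0,y0=cv2.fitLine(B.astype(np.float32),cv2.DIST_L2,0,1e-6,1e-6).ravel();print(np.arctan2(vy,vx),y0-vy/vx*(x0-.45))
    u=np.array([vx,vy]);n=np.array([-vy,vx]);print(((B-[x0,y0])@n*1000).round(2))
```

```text
[[0.5385 0.0741]
 [0.5332 0.0727]
 [0.4713 0.0573]
 [0.4653 0.0558]
 [0.5781 0.0839]
 [0.5692 0.0815]
 [0.5996 0.0892]]
0.24386461 0.051985554
[ 0.1  -0.03 -0.03  0.02  0.08 -0.16  0.01]
0.24447076 0.05196736
[ 0.06 -0.07 -0.03  0.03]
```

Emit:
step_arm --offset '[[-0.13,-0.027,0],[-0.13,-0.027,0],[-0.13,-0.027,-0.46],[-0.13,-0.027,-0.46],[-0.13,-0.027,-0.46],[-0.13,-0.027,-0.46]]' --twist '[[0,0,0.0062],[0,0,0.0062],[0,0,0.0062],[0,0,0.0062],[0,0,0.0062],[0,0,0.0062]]' --gripper '[0.29,0.29,0.29,0.29,0.29,0.29]' --force 20

```text
t: 3.75
ee_pos: [0.4302, 0.0491, 0.0825]
tool_rot: [[0.97, 0.244, 0.0], [0.244, -0.97, -0.0], [-0.0, 0.0, -1.0]]
ft_force: [-0.5, -0.2, 0.2]
gripper_width: 0.0247
finger_force: 0.0
```

Emit:
step_arm --offset '[[0,-0.0093,0],[0,-0.0093,0],[0.02,-0.0043,0],[0.04,0.0007,0],[0.06,0.0056,0],[0.08,0.0106,0],[0.1,0.0156,0],[0.12,0.0206,0],[0.14,0.0255,0],[0.14,0.0255,0]]' --twist '[[0,0,0],[0,0,0],[0,0,0],[0,0,0],[0,0,0],[0,0,0],[0,0,0],[0,0,0],[0,0,0],[0,0,0]]' --gripper '[0.29,0.29,0.29,0.29,0.29,0.29,0.29,0.29,0.29,0.29]'

```text
t: 5.0
ee_pos: [0.4717, 0.0574, 0.082]
tool_rot: [[0.969, 0.245, -0.0], [0.245, -0.969, 0.0], [-0.0, -0.0, -1.0]]
ft_force: [-2.6, -0.5, -1.4]
gripper_width: 0.0245
finger_force: 0.8
```

Emit:
step_arm --offset '[[0.005,0.0012,0],[0.01,0.0025,0],[0.015,0.0037,0],[0.015,0.0037,0]]' --twist '[[0,0,0],[0,0,0],[0,0,0],[0,0,0]]' --gripper '[0.29,0.29,0.29,0.29]'

```text
t: 5.5
ee_pos: [0.476, 0.0584, 0.0822]
tool_rot: [[0.969, 0.245, -0.0], [0.245, -0.969, 0.0], [-0.0, -0.0, -1.0]]
ft_force: [-3.0, 1.1, -1.6]
gripper_width: 0.0247
finger_force: 1.4
```

Emit:
step_arm --offset '[[0.005,0.0012,0],[0.01,0.0025,0],[0.01,0.0025,0]]' --twist '[[0,0,0],[0,0,0],[0,0,0]]' --gripper '[0.29,0.29,0.29]'

```text
t: 5.88
ee_pos: [0.4782, 0.059, 0.0822]
tool_rot: [[0.969, 0.245, -0.002], [0.245, -0.969, -0.0], [-0.002, -0.0, -1.0]]
ft_force: [-5.1, -0.2, -0.6]
gripper_width: 0.0247
finger_force: 2.4
```

Emit:
step_arm --offset '[[0.005,0.0012,0],[0.01,0.0025,0],[0.01,0.0025,0]]' --twist '[[0,0,0],[0,0,0],[0,0,0]]' --gripper '[0.29,0.29,0.29]'

```text
t: 6.25
ee_pos: [0.4782, 0.059, 0.0821]
tool_rot: [[0.969, 0.245, -0.008], [0.245, -0.97, -0.002], [-0.009, -0.0, -1.0]]
ft_force: [-9.4, -0.8, 4.5]
gripper_width: 0.0248
finger_force: 4.7
```

Emit:
step_arm --offset '[[0.005,0.0012,0],[0.01,0.0025,0],[0.01,0.0025,0]]' --twist '[[0,0,0],[0,0,0],[0,0,0]]' --gripper '[0.29,0.29,0.29]'

```text
t: 6.62
ee_pos: [0.4784, 0.0591, 0.0819]
tool_rot: [[0.969, 0.245, -0.015], [0.245, -0.97, -0.004], [-0.015, -0.0, -1.0]]
ft_force: [-13.2, -2.6, 8.2]
gripper_width: 0.0246
finger_force: 6.9
```

Emit:
step_arm --offset '[[-0.03,-0.0073,0],[-0.03,-0.0073,0],[-0.03,-0.0073,0],[-0.03,-0.0073,0],[-0.03,-0.0073,0],[-0.03,-0.0073,0],[-0.03,-0.0073,0]]' --twist '[[0,0,0],[0,0,0],[0,0,0],[0,0,0],[0,0,0],[0,0,0],[0,0,0]]' --gripper '[0.29,0.29,0.2,0.2,0.2,0.2,0.2]' --force 20

```text
t: 7.5
ee_pos: [0.478, 0.0589, 0.083]
tool_rot: [[0.969, 0.245, 0.004], [0.245, -0.969, 0.001], [0.004, 0.0, -1.0]]
ft_force: [-0.4, 0.7, 5.2]
gripper_width: 0.0189
finger_force: 19.6
```

Emit:
step_arm --offset '[[0,0,0],[0,0,0],[0,0,0.4],[0,0,0.4],[0.1,-0.4,0.4],[0.2,-1,0.4],[0.2,-1,0.4],[0.2,-1,0.4],[0.2,-1,0.4],[0.2,-1,0.4]]' --twist '[[0,0,0],[0,0,0],[0,0,0],[0,0,0],[0,0,-0.0646],[0,0,-0.0646],[0,0,-0.0646],[0,0,-0.0646],[0,0,-0.0646],[0,0,-0.0646]]' --gripper '[0.35,0.35,0.35,0.35,0.75,0.75,0.75,0.75,0.75,0.75]'

```text
t: 8.75
ee_pos: [0.5347, -0.2487, 0.2016]
tool_rot: [[0.986, -0.168, -0.001], [-0.168, -0.986, -0.004], [-0.0, 0.004, -1.0]]
ft_force: [-0.1, 0.2, -0.4]
gripper_width: 0.064
finger_force: 0.0
```

Emit:
step_arm --offset '[[0.088,-0.145,0],[0.088,-0.145,-0.2],[0.088,-0.145,-0.3],[0.088,-0.145,-0.3],[0.088,-0.145,-0.3]]' --twist '[[0,0,0],[0,0,0],[0,0,0],[0,0,0],[0,0,0]]' --gripper '[0.75,0.75,0.75,0.75,0.75]'

```text
t: 9.38
ee_pos: [0.5636, -0.2848, 0.1136]
tool_rot: [[0.988, -0.157, 0.002], [-0.157, -0.988, -0.001], [0.002, 0.0, -1.0]]
ft_force: [-0.7, -0.5, -0.3]
gripper_width: 0.0641
finger_force: 0.0
```

Run:
```python
from h import *
s,im=snap('wrist','w3.png');np.savez('pics/w3.npz',ee_pos=s['ee_pos'],tool_rot=s['tool_rot'])
print(s['ee_pos'],np.round(s['tool_rot'],3).tolist(),proj('wrist',(.562,-.290,.07),s))
```

```text
[ 0.56355164 -0.28476846  0.11359646] [[0.988, -0.157, 0.002], [-0.157, -0.988, -0.001], [0.002, 0.0, -1.0]] [264.93778886 225.60767708]
```

View pics/w3.png

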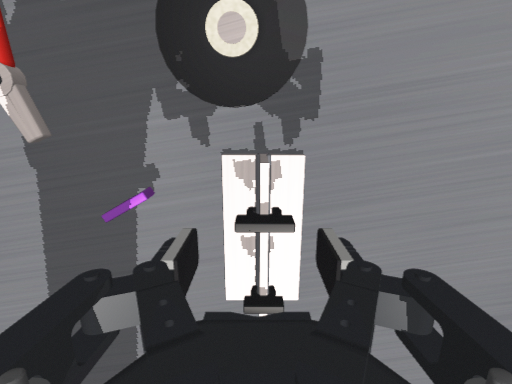

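The larger clip's head top is at (264,224), within 1 mm of where I expected it, and square to the jaws. The small clip is at (264,303), clear of the fingers.

Emit:
step_arm --offset '[[-0.003,-0.0173,0],[-0.003,-0.0173,-0.1],[-0.003,-0.0173,-0.175],[-0.003,-0.0173,-0.175],[-0.003,-0.0173,-0.175]]' --twist '[[0,0,0],[0,0,0],[0,0,0],[0,0,0],[0,0,0]]' --gripper '[0.75,0.75,0.75,0.75,0.75]'

```text
t: 10.05
ee_pos: [0.5625, -0.291, 0.0613]
tool_rot: [[0.987, -0.158, 0.002], [-0.158, -0.987, -0.001], [0.003, 0.001, -1.0]]
ft_force: [-0.1, 0.4, 1.0]
gripper_width: 0.0642
finger_force: 0.0
```

Emit:
step_arm --offset '[[0,0,0],[0,0,0],[0,0,0],[0,0,0],[0,0,0]]' --twist '[[0,0,0],[0,0,0],[0,0,0],[0,0,0],[0,0,0]]' --gripper '[0.4,0.4,0.4,0.4,0.4]' --force 50

```text
t: 10.68
ee_pos: [0.5625, -0.2907, 0.0614]
tool_rot: [[0.988, -0.158, 0.002], [-0.158, -0.988, -0.001], [0.003, 0.001, -1.0]]
ft_force: [-1.4, -0.2, 6.6]
gripper_width: 0.0386
finger_force: 49.8
```

Emit:
step_arm --offset '[[0,0,0.1],[0,0,0.3],[0,0,0.4],[-0.03,0.2,0.4],[-0.1,0.5,0.4],[-0.2,1,0.4],[-0.2,1,0.4],[-0.2,1,0.4],[-0.2,1,0.4],[-0.2,1,0.4],[-0.2,1,0.4]]' --twist '[[0,0,0],[0,0,0],[0,0,0],[0,0,0.0638],[0,0,0.0638],[0,0,0.0638],[0,0,0.0638],[0,0,0.0638],[0,0,0.0638],[0,0,0.0638],[0,0,0.0638]]' --gripper '[0.4,0.4,0.4,0.4,0.4,0.4,0.4,0.4,0.4,0.4,0.4]'

```text
t: 12.05
ee_pos: [0.5019, 0.0077, 0.1798]
tool_rot: [[0.972, 0.237, 0.0], [0.237, -0.972, -0.001], [-0.0, 0.001, -1.0]]
ft_force: [0.1, -1.0, -0.6]
gripper_width: 0.0386
finger_force: 50.3
```

Emit:
step_arm --offset '[[-0.08,0.168,0],[-0.08,0.168,0],[-0.08,0.168,0],[-0.08,0.168,0]]' --twist '[[0,0,0],[0,0,0],[0,0,0],[0,0,0]]' --gripper '[0.4,0.4,0.4,0.4]'

```text
t: 12.55
ee_pos: [0.4782, 0.0582, 0.1798]
tool_rot: [[0.972, 0.237, 0.0], [0.237, -0.972, -0.001], [0.0, 0.001, -1.0]]
ft_force: [0.1, -0.1, -1.0]
gripper_width: 0.0388
finger_force: 50.4
```

Run:
```python
from h import *
s,im=snap('wrist','w4.png');np.savez('pics/w4.npz',ee_pos=s['ee_pos'],tool_rot=s['tool_rot'])
s2,im2=snap('side','side4.png')
cv2.imwrite('pics/c4.png',np.hstack([cv2.resize(im[80:290,130:410,::-1],(400,300)),cv2.resize(im2[100:250,100:300,::-1],(400,300))]))
print(s2['ee_pos'],np.round(s2['tool_rot'],3).tolist(),s2['gripper_width'],s2['ft_force'])
```

```text
[0.47816732 0.05844157 0.17975417] [[0.971, 0.237, 0.0], [0.237, -0.971, -0.001], [0.0, 0.001, -1.0]] 0.038875341560754145 [-0.29889463  0.13868814 -0.62447549]
```

View pics/c4.png

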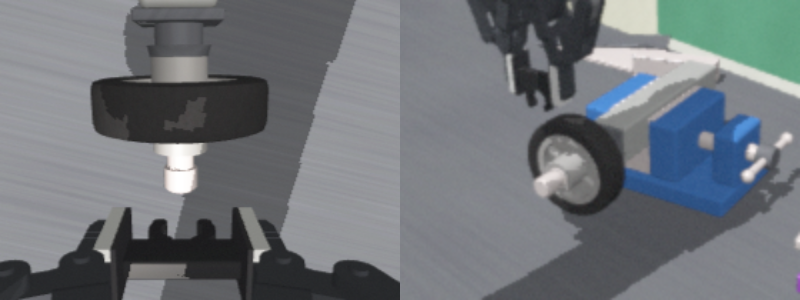

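The wheel is home with the groove in view (left crop, rows 153–168, column 180), and the clip is held square in the jaws.

Run:
```python
from h import *
s=dict(np.load('pics/w4.npz'));im=cv2.imread('pics/w4.png').max(2)
for r in range(178,218): 
    x=np.nonzero(im[r,225:290]>170)[0]; print(r,(x.min()+225,x.max()+225) if len(x) else None,end=';')
for r in(187,193,198,214): print(r,onplane('wrist',(256,r),.075,s).round(4))
```

```text
178 None;179 None;180 (np.int64(266), np.int64(271));181 (np.int64(240), np.int64(270));182 (np.int64(239), np.int64(270));183 (np.int64(240), np.int64(270));184 (np.int64(239), np.int64(270));185 (np.int64(239), np.int64(270));186 (np.int64(239), np.int64(269));187 (np.int64(240), np.int64(269));188 (np.int64(243), np.int64(267));189 (np.int64(246), np.int64(264));190 (np.int64(247), np.int64(264));191 (np.int64(247), np.int64(264));192 (np.int64(247), np.int64(264));193 (np.int64(247), np.int64(264));194 (np.int64(247), np.int64(264));195 (np.int64(247), np.int64(264));196 (np.int64(247), np.int64(264));197 (np.int64(249), np.int64(264));198 (np.int64(249), np.int64(266));199 (np.int64(245), np.int64(266));200 (np.int64(245), np.int64(266));201 (np.int64(245), np.int64(266));202 (np.int64(245), np.int64(266));203 (np.int64(245), np.int64(266));204 (np.int64(245), np.int64(266));205 (np.int64(245), np.int64(266));206 (np.int64(245), np.int64(266));207 (np.int64(245), np.int64(266));208 (np.int64(245), np.int64(266));209 (np.int64(245), np.int64(266));210 (np.int64(245), np.int64(266));211 (np.int64(246), np.int64(265));212 (np.int64(246), np.int64(264));213 (np.int64(248), np.int64(263));214 (np.int64(249), np.int64(262));215 (np.int64(253), np.int64(258));216 None;217 None;187 [0.4876 0.0608 0.075 ]
193 [0.4825 0.0596 0.075 ]
198 [0.4781 0.0585 0.075 ]
214 [0.4639 0.0551 0.075 ]
```

Emit:
step_arm --offset '[[-0.004,0.001,-0.1],[-0.004,0.001,-0.2],[-0.004,0.001,-0.2347],[-0.004,0.001,-0.2347],[-0.004,0.001,-0.2347],[-0.004,0.001,-0.2347]]' --twist '[[0,0,0.0007],[0,0,0.0007],[0,0,0.0007],[0,0,0.0007],[0,0,0.0007],[0,0,0.0007]]' --gripper '[0.4,0.4,0.4,0.4,0.4,0.4]'

```text
t: 13.4
ee_pos: [0.4768, 0.0606, 0.11]
tool_rot: [[0.97, 0.244, 0.001], [0.244, -0.97, 0.0], [0.001, -0.0, -1.0]]
ft_force: [-0.2, 0.4, 0.1]
gripper_width: 0.0386
finger_force: 50.4
```

Emit:
step_arm --offset '[[0,-0.0063,-0.002],[0,-0.0063,-0.002],[0,-0.0063,-0.002],[0.0065,-0.0047,-0.002],[0.013,-0.0031,-0.002],[0.013,-0.0031,-0.002]]' --twist '[[0,0,0],[0,0,0],[0,0,0],[0,0,0],[0,0,0],[0,0,0]]' --gripper '[0.4,0.4,0.4,0.4,0.4,0.4]'

```text
t: 14.15
ee_pos: [0.4806, 0.0597, 0.1088]
tool_rot: [[0.97, 0.245, 0.0], [0.245, -0.97, 0.0], [0.0, -0.0, -1.0]]
ft_force: [0.9, 0.2, 0.6]
gripper_width: 0.0388
finger_force: 50.4
```

Emit:
step_arm --offset '[[0.005,0.0012,0],[0.005,0.0012,0],[0.005,0.0012,0]]' --twist '[[0,0,0],[0,0,0],[0,0,0]]' --gripper '[0.4,0.4,0.4]'

```text
t: 14.52
ee_pos: [0.4817, 0.0599, 0.1088]
tool_rot: [[0.97, 0.245, -0.0], [0.245, -0.97, 0.0], [-0.0, -0.0, -1.0]]
ft_force: [0.7, -0.1, -0.3]
gripper_width: 0.0386
finger_force: 50.4
```

Emit:
step_arm --offset '[[0.005,0.0012,0],[0.005,0.0012,0],[0.005,0.0012,0]]' --twist '[[0,0,0],[0,0,0],[0,0,0]]' --gripper '[0.4,0.4,0.4]'

```text
t: 14.9
ee_pos: [0.4833, 0.0603, 0.1088]
tool_rot: [[0.97, 0.245, -0.0], [0.245, -0.97, 0.0], [0.0, -0.0, -1.0]]
ft_force: [0.1, 1.0, -0.7]
gripper_width: 0.0389
finger_force: 50.4
```

Emit:
step_arm --offset '[[0.004,0.001,0],[0.004,0.001,0],[0.004,0.001,0]]' --twist '[[0,0,0],[0,0,0],[0,0,0]]' --gripper '[0.4,0.4,0.4]'

```text
t: 15.28
ee_pos: [0.4845, 0.0605, 0.1088]
tool_rot: [[0.97, 0.245, -0.0], [0.245, -0.97, 0.0], [-0.0, -0.0, -1.0]]
ft_force: [0.6, -0.2, 0.1]
gripper_width: 0.0389
finger_force: 50.4
```

Emit:
step_arm --offset '[[0.003,0.0007,0],[0.003,0.0007,0],[0.003,0.0007,0]]' --twist '[[0,0,0],[0,0,0],[0,0,0]]' --gripper '[0.4,0.4,0.4]'

```text
t: 15.65
ee_pos: [0.4854, 0.0607, 0.1088]
tool_rot: [[0.97, 0.244, 0.0], [0.244, -0.97, 0.0], [0.0, -0.0, -1.0]]
ft_force: [-0.7, 0.8, -0.9]
gripper_width: 0.0387
finger_force: 50.4
```

Emit:
step_arm --offset '[[0.003,0.0007,0],[0.003,0.0007,0],[0.003,0.0007,0]]' --twist '[[0,0,0],[0,0,0],[0,0,0]]' --gripper '[0.4,0.4,0.4]'

```text
t: 16.02
ee_pos: [0.4863, 0.061, 0.1088]
tool_rot: [[0.97, 0.245, -0.0], [0.245, -0.97, 0.0], [-0.0, -0.0, -1.0]]
ft_force: [-0.1, 1.0, -0.6]
gripper_width: 0.0385
finger_force: 50.4
```

Emit:
step_arm --offset '[[0.003,0.0007,0],[0.003,0.0007,0],[0.003,0.0007,0]]' --twist '[[0,0,0],[0,0,0],[0,0,0]]' --gripper '[0.4,0.4,0.4]'

```text
t: 16.4
ee_pos: [0.4872, 0.0612, 0.1088]
tool_rot: [[0.97, 0.245, -0.0], [0.245, -0.97, 0.0], [-0.0, -0.0, -1.0]]
ft_force: [0.5, 0.6, 0.0]
gripper_width: 0.0389
finger_force: 50.4
```

Emit:
step_arm --offset '[[0.003,0.0007,0],[0.003,0.0007,0],[0.003,0.0007,0]]' --twist '[[0,0,0],[0,0,0],[0,0,0]]' --gripper '[0.4,0.4,0.4]'

```text
t: 16.77
ee_pos: [0.4881, 0.0613, 0.1088]
tool_rot: [[0.97, 0.244, 0.0], [0.244, -0.97, 0.0], [0.0, -0.0, -1.0]]
ft_force: [0.2, 0.1, -0.4]
gripper_width: 0.0389
finger_force: 50.4
```

Emit:
step_arm --offset '[[0.003,0.0007,0],[0.003,0.0007,0],[0.003,0.0007,0]]' --twist '[[0,0,0],[0,0,0],[0,0,0]]' --gripper '[0.4,0.4,0.4]'

```text
t: 17.15
ee_pos: [0.4883, 0.0614, 0.1087]
tool_rot: [[0.97, 0.245, -0.001], [0.245, -0.97, -0.0], [-0.001, -0.0, -1.0]]
ft_force: [-1.8, -1.2, 1.3]
gripper_width: 0.0387
finger_force: 50.5
```

Emit:
step_arm --offset '[[0.003,0.0007,0],[0.003,0.0007,0],[0.003,0.0007,0]]' --twist '[[0,0,0],[0,0,0],[0,0,0]]' --gripper '[0.4,0.4,0.4]'

```text
t: 17.52
ee_pos: [0.4887, 0.0615, 0.1086]
tool_rot: [[0.97, 0.244, -0.003], [0.244, -0.97, -0.001], [-0.003, -0.0, -1.0]]
ft_force: [-4.5, -2.2, 3.0]
gripper_width: 0.0386
finger_force: 50.7
```

Run:
```python
from h import *
s,im=snap('wrist','w5.png');np.savez('pics/w5.npz',ee_pos=s['ee_pos'],tool_rot=s['tool_rot'])
s2,im2=snap('side','side5.png')
R=lambda a:cv2.resize(a[...,::-1],(400,400),interpolation=cv2.INTER_CUBIC)
cv2.imwrite('pics/c5.png',np.hstack([R(im[160:300,186:326]),R(im2[130:230,130:230])]))
print(proj('side',s2['ee_pos']),s2['ft_force'])
```

```text
[177.33214089 172.91200248] [-4.86143662 -0.87963161  3.25073397]
```

View pics/c5.png

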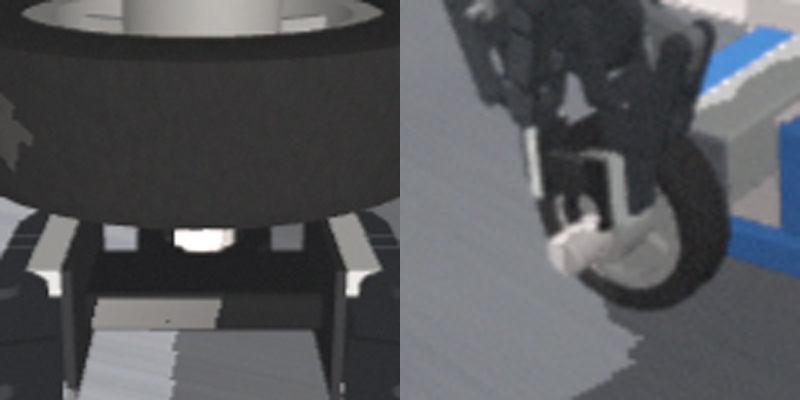

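Run:
```python
from h import *
s=dict(np.load('pics/w5.npz'));T=s['tool_rot']
for r in(160+296*.35,160+330*.35):
    for z in(.1172,): 
        p=onplane('wrist',(258,r),z,s);print(r,p.round(4),(T.T@(p-s['ee_pos'])).round(4))
im=cv2.imread('pics/w5.png').max(2);print(im[235:290,240],im[235:290,275])
im=cv2.imread('pics/w4.png').max(2);print(im[235:290,240])
```

```text
263.6 [0.4902 0.0609 0.1172] [ 0.0013  0.001  -0.0086]
275.5 [0.4842 0.0593 0.1172] [-0.0049  0.001  -0.0086]
[ 52  52  52  52  52  39  33  33  34  34  35  35  33  33  32  32  34  33
  33  33  34  36  31  33  34  34  37  43  53  94 141 144 143 144 142 141
 141 141 141 135 114 171 172 170 170 175 172 172 170 171 166 169 169 170
 171] [ 53  51  51  50  48  36  33  32  36  35  34  35  34  35  34  35  34  35
  34  34  34  34  33  35  34  33  33  38  44  47  50  50  49  50  50  49
  49  47  48  46  71 106 110 110 109 113 112 112 112 113 113 110 114 114
 110]
[ 30  31  30  31  29  30  29  31  27  30  29  32  28  31  29  31  31  31
  29  29  29  30  31  28  30  31  32  36  45  76 127 133 131 128 127 126
 125 124 120 120 106 151 156 154 154 154 150 151 154 153 150 153 154 154
 150]
```

The clip sits about 2 mm outward of the tool centre in the jaws (lit head top at crop rows 298–330). That agrees with the hub touch felt at x = 0.4882, so the groove is 2.2 mm outward of that touch.

Emit:
step_arm --offset '[[-0.013,-0.0032,0],[-0.013,-0.0032,0],[-0.013,-0.0032,0],[-0.013,-0.0032,-0.005],[-0.013,-0.0032,-0.005]]' --twist '[[0,0,0],[0,0,0],[0,0,0],[0,0,0],[0,0,0]]' --gripper '[0.4,0.4,0.4,0.4,0.4]'

```text
t: 18.25
ee_pos: [0.4862, 0.0609, 0.1072]
tool_rot: [[0.97, 0.245, 0.0], [0.245, -0.97, 0.0], [0.0, -0.0, -1.0]]
ft_force: [0.4, 0.5, 0.6]
gripper_width: 0.0389
finger_force: 50.4
```

Emit:
step_arm --offset '[[0,0,-0.0025],[0,0,-0.005],[0,0,-0.005]]' --twist '[[0,0,0],[0,0,0],[0,0,0]]' --gripper '[0.4,0.4,0.4]'

```text
t: 18.62
ee_pos: [0.486, 0.0608, 0.1057]
tool_rot: [[0.97, 0.245, -0.0], [0.245, -0.97, 0.0], [-0.0, -0.0, -1.0]]
ft_force: [0.4, -0.0, -0.1]
gripper_width: 0.0386
finger_force: 50.4
```

Emit:
step_arm --offset '[[0,0,-0.003],[0,0,-0.0065],[0,0,-0.0065]]' --twist '[[0,0,0],[0,0,0],[0,0,0]]' --gripper '[0.4,0.4,0.4]'

```text
t: 19.0
ee_pos: [0.4864, 0.0611, 0.1044]
tool_rot: [[0.97, 0.245, 0.001], [0.245, -0.97, 0.0], [0.001, -0.0, -1.0]]
ft_force: [-1.1, -0.1, 5.0]
gripper_width: 0.0386
finger_force: 50.9
```

Emit:
step_arm --offset '[[0,0,-0.004],[0,0,-0.004]]' --twist '[[0,0,0],[0,0,0]]' --gripper '[0.4,0.4]'

```text
t: 19.25
ee_pos: [0.4867, 0.0612, 0.1038]
tool_rot: [[0.97, 0.245, 0.002], [0.245, -0.97, 0.001], [0.002, -0.0, -1.0]]
ft_force: [-2.0, 0.5, 8.5]
gripper_width: 0.0388
finger_force: 51.2
```

Emit:
step_arm --offset '[[0,0,-0.004],[0,0,-0.004]]' --twist '[[0,0,0],[0,0,0]]' --gripper '[0.4,0.4]'

```text
t: 19.5
ee_pos: [0.4858, 0.061, 0.1023]
tool_rot: [[0.97, 0.245, 0.0], [0.245, -0.97, 0.0], [0.0, -0.0, -1.0]]
ft_force: [-2.8, -0.3, 8.0]
gripper_width: 0.0387
finger_force: 51.1
```

Contact came at bore height 12–12.6 mm, as it should over the groove, with 8 N. I keep pressing.

Emit:
step_arm --offset '[[0,0,-0.004],[0,0,-0.004]]' --twist '[[0,0,0],[0,0,0]]' --gripper '[0.4,0.4]'

```text
t: 19.75
ee_pos: [0.4859, 0.0609, 0.1007]
tool_rot: [[0.97, 0.245, 0.0], [0.245, -0.97, 0.0], [0.0, -0.0, -1.0]]
ft_force: [-1.4, 0.1, 5.4]
gripper_width: 0.0387
finger_force: 50.8
```

Emit:
step_arm --offset '[[0,0,-0.004],[0,0,-0.004]]' --twist '[[0,0,0],[0,0,0]]' --gripper '[0.4,0.4]'

```text
t: 20.0
ee_pos: [0.486, 0.061, 0.0992]
tool_rot: [[0.97, 0.244, 0.0], [0.244, -0.97, 0.0], [0.0, -0.0, -1.0]]
ft_force: [-1.5, 0.6, 5.0]
gripper_width: 0.0386
finger_force: 50.8
```

Emit:
step_arm --offset '[[0,0,-0.004],[0,0,-0.004]]' --twist '[[0,0,0],[0,0,0]]' --gripper '[0.4,0.4]'

```text
t: 20.25
ee_pos: [0.486, 0.0609, 0.0974]
tool_rot: [[0.97, 0.245, -0.0], [0.245, -0.97, 0.0], [-0.0, -0.0, -1.0]]
ft_force: [0.5, 0.9, -0.6]
gripper_width: 0.0387
finger_force: 50.5
```

Emit:
step_arm --offset '[[0,0,-0.004],[0,0,-0.008],[0,0,-0.012],[0,0,-0.012]]' --twist '[[0,0,0],[0,0,0],[0,0,0],[0,0,0]]' --gripper '[0.4,0.4,0.4,0.4]'

```text
t: 20.75
ee_pos: [0.486, 0.0609, 0.0937]
tool_rot: [[0.97, 0.245, -0.0], [0.245, -0.97, 0.0], [-0.0, -0.0, -1.0]]
ft_force: [1.7, 2.3, -5.3]
gripper_width: 0.0389
finger_force: 50.7
```

Emit:
step_arm --offset '[[0,0,-0.003],[0,0,-0.003],[0,0,-0.003]]' --twist '[[0,0,0],[0,0,0],[0,0,0]]' --gripper '[0.4,0.4,0.4]'

```text
t: 21.12
ee_pos: [0.4855, 0.0607, 0.0931]
tool_rot: [[0.97, 0.245, -0.001], [0.245, -0.97, -0.0], [-0.001, -0.0, -1.0]]
ft_force: [-0.4, 1.4, -4.5]
gripper_width: 0.0386
finger_force: 50.9
```

It pulls itself on. One more small push, then I release and retreat straight up, keeping the jaws clear of the hub.

Emit:
step_arm --offset '[[0,0,-0.003],[0,0,-0.003],[0,0,-0.003]]' --twist '[[0,0,0],[0,0,0],[0,0,0]]' --gripper '[0.4,0.4,0.4]'

```text
t: 21.5
ee_pos: [0.4859, 0.0609, 0.0926]
tool_rot: [[0.97, 0.245, -0.0], [0.245, -0.97, 0.0], [-0.0, -0.0, -1.0]]
ft_force: [-1.2, 0.7, -0.3]
gripper_width: 0.0388
finger_force: 51.1
```

Emit:
step_arm --offset '[[0,0,0],[0,0,0],[0,0,0],[0,0,0.1],[0,0,0.3],[0,0,0.4],[0,0,0.4],[0,0,0.4]]' --twist '[[0,0,0],[0,0,0],[0,0,0],[0,0,0],[0,0,0],[0,0,0],[0,0,0],[0,0,0]]' --gripper '[0.7,0.7,0.7,0.7,0.7,0.7,0.7,0.7]'

```text
t: 22.5
ee_pos: [0.4853, 0.0606, 0.2117]
tool_rot: [[0.97, 0.244, -0.002], [0.244, -0.97, -0.0], [-0.002, -0.0, -1.0]]
ft_force: [0.3, -0.3, 0.0]
gripper_width: 0.0598
finger_force: 0.0
```

Run:
```python
from h import *
s,im=snap('wrist','w6.png')
s2,im2=snap('side','side6.png')
R=lambda a:cv2.resize(a[...,::-1],(400,400),interpolation=cv2.INTER_CUBIC)
cv2.imwrite('pics/c6.png',np.hstack([R(im[120:260,186:326]),R(im2[130:230,130:230])]))
print(s2['ee_pos'],s2['ft_force'])
```

```text
[0.48504552 0.06056847 0.21122164] [ 0.30301452  0.1027137  -0.48943801]
```

View pics/c6.png

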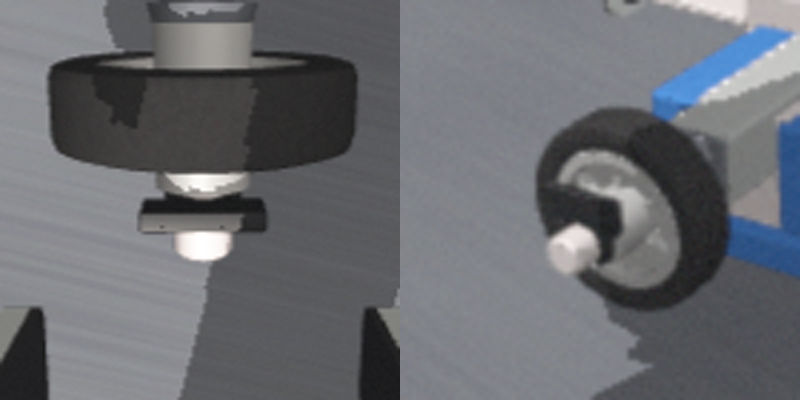

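The clip sits square on the axle just outside the hub (left crop, head at (203,217)), the wheel is home and the gripper is clear.

```bash
python3 -c "
from plant import arm
print(arm.hand_in())"
```

```text
the job is handed in; nothing more can be done
None
```

The wheel was pushed home and the larger clip pressed fully into the groove and released. The job was handed in at about 23 s; the hand-in call gave no verdict.

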